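# Set the cheese cutter's length stop by its dial and load a bar

### The arm

A 6-joint arm with a two-finger parallel gripper is mounted at the origin on the work surface. World frame = base frame: x ahead of the robot, y to its left, z up, the work surface at z = 0. Lengths are in m, angles in degrees, forces in N, time in s.
With the tool pointing down it reaches from about 0.4 to 0.925 m from the base axis. Payload 12.5 kg.
Tool frame: the origin (TCP) lies at the very end of the fingers, on their centre line; the grasp point (between the pads) lies 19 mm behind it; z points along the fingers, y is the line along which they close (so a half turn about z gives the same grasp; the last joint's range is limited). The gripper opens to 95 mm and grips with 3 to 60 N. Pads are 20 mm wide; open, the fingers measure 119 mm over their backs; the gripper's body (75 mm by 180 mm) begins 59 mm behind the grasp point.
Start: joints at [70.898, 28.126, 89.318, -0, 62.55, -6.05], TCP at [0.141, 0.609, 0.215] pointing down, gripper open.
Joint ranges: [-177.58, 177.58], [-47.91, 125.51], [2.72, 160], [-65.01, 245.01], [3.68, 167.84], [-153.87, 153.87]. Speed limits (degrees/s): [127.2, 127.2, 159.86, 180, 180, 180].

### API

Orientations are given as [roll, pitch, yaw] about the fixed x, y, z axes, in that order (R = Rz(yaw) Ry(pitch) Rx(roll)).
In Python, from plant import readout, capture, get_calibration, bot gives the robot as it stands.
- The arm moves only by the tool carry_out, never from a script. Its argument "plan" is a list of rows, each a list of 4 numbers: the shift along the tool's x, y, z in units of 0.4 m (1.0 is 0.4 m), then the turn about the tool's z in units of pi rad (1.0 is pi rad). In form: [[dx, dy, dz, spin], ...]. A call has 1 to 12 rows; each row is the pose to reach, as a shift and turn from the pose commanded when the call began, along the tool's axes at that moment, turning the shorter way round; what a row does not reach only later rows make up. A row lasts 1/10 s, in which the tool goes at most 50 mm and 8.59 degrees, less where a joint would pass 70% of its speed; a pose out of reach is approached as far as the arm can. A call with a number of a shift or a turn outside -1 to 1 is refused whole. A call with a gripper value outside its range is refused whole. "claw" is the opening, from 0 (shut) to 1 (fully open), set as the call begins (left out, the last holds). The fingers move at their own pace and stop on an object; the grip force is fixed at half the most. Time passes only in rows, so rows that repeat a pose let the fingers close. It gives the time, the measured TCP pose, the force, the opening and the grip force at its end, in the units of the state.
- readout.read_state(): the state, without advancing time (a new reading comes with each control period).
- capture(name): name is "side" or "top"; returns the picture (400x640x3 uint8, red, green, blue); there is no depth.
- get_calibration(name): a dict with "vertical_fov" (degrees; the focal length in pixels is half the picture's height over the tangent of half this angle, whatever the lens; pixels are square), "cx", "cy" (the principal point, pixels), "R" (3x3) and "t" (3): a world point X has camera coordinates R X + t. Camera axes: x right, y down, z forward; pixel columns grow to the right and rows downward; lengths in m; the calibration is good to about 2 mm. A picture is of the moment at which its call begins. get_calibration takes no time and is no camera call.
- bot.job_done(): hands the job in; it is judged then, once.
The state is a dict: "t": time; "joint_positions": joint angles; "dq": joint speeds; "joint_torque": joint torques, N m; "tcp_pos": TCP position; "tcp_rot": TCP orientation; "ft_force": force on the tool from outside, world axes, zero at the start; "moment": the same for the moment, N m; "width": opening from 0.0 (shut) to 1.0 (fully open); "gripper_force": force on a finger pad.
Only numpy, scipy, OpenCV 4.12 (cv2) and the standard library are available. Lean on these libraries where they do the work, as an engineer would, in place of code of your own. Each camera call takes 0.05 s, during which the arm holds its last target. There are 200 camera calls.

### The job

Set the length stop of the bar cutter to the red mark on its dial: the drive has play, so wind the handwheel anticlockwise well past the mark, then come back to the mark clockwise so that the play is taken up; move the stop with its handwheel only. Then lay the whole cheese bar from the blue board lengthwise on the cutter's bed and press it home into the corner of the back kerb and the stop, firmly against both at once for a moment (about 10 N each way, nowhere as much as 25 N), and leave it lying there.

Things in the scene. Friction and masses are not known exactly. Their poses are not given: they have to be found in the camera images.
- wheel_center (a point): centre of the black handwheel (112 mm over its rim, rim 12 mm thick, axis vertical) on top of the cutter's grey gearbox, above a round aluminium dial 132 mm across; this point is on the axis at mid-rim, 14 mm above the dial. At the crank grip it takes about 3 N in the play, about 11 N under load. It stays where it is left
- handwheel (a joint): handwheel angle in rad, growing anticlockwise seen from above, 0 at the start (can turn from -0.5 to 3.6). Anticlockwise draws the stop outwards (to the gearbox), clockwise pushes it inwards (to the cut line), 12 mm per rad, after a play of 0.33 rad (4 mm at the stop) at each change of direction
- crank_center (a point): middle of the upright black crank grip (23 mm diameter, 43 mm tall, this point half-way up) standing on the wheel, 44 mm from its axis. It spins freely on its own pin, so it can be led round by a hand that does not turn
- cutter: the bar cutter, fixed. Origin under its middle, y along the bed from gearbox to infeed end, x across it (away from the robot at yaw 0). White bed: x -75 to 75, y -65 to 170 mm, 30 mm above the table; wire slot at y = 102. Handwheel axis at x = 0, y = -125. The raised wire bow stands behind the bed (x = 77 and beyond, y = 60 to 145), 275 mm high
- stop_face (a point): a point on the face of the steel length stop, a plate across the bed facing the cutter's +y, from 3 to 55 mm above the bed and from x = -45 to 28 mm of the cutter; this point is 21 mm above the bed at x = 0. It slides along y with about 30 N of friction. Behind the plate a fork straddles the rack's brass dog
- bar_center (a point): centre of the whole cheese bar, pale yellow and hard, 36 mm wide (x), 120 mm long (y), 42 mm high, about 0.2 kg. It starts lying on the blue board (260 x 160 x 12 mm). It slides on bed, kerb and stop with a friction of about 0.6, which takes a share of any push
- offcut_a: short cheese offcut 36 x 42 x 42 mm on the far part of the blue board; leave it. Origin under its middle
- offcut_b: another such offcut on the board; leave it
- jar_a: yellow jar 72 mm across, 115 mm tall, on the table's right; leave it
- scraper: spatula lying on the left; leave it
- pointer (a point): tip of the wheel's yellow pointer, 60 mm from the wheel's axis, just over the dial, diametrically opposite the crank grip
- red_mark (a point): middle of the red mark (a 6 mm wide clip on a setting ring round the dial), 60 mm from the wheel's axis; the pointer comes exactly over it at the setting. It is 1.3 to 2.5 rad anticlockwise of the pointer at the start. Leave the ring as it is
- setting_ring (a joint): angle of the red mark in rad: the reading of joint handwheel at which the pointer is on the mark
- dog (a point): top of the brass dog (34 x 10 x 24 mm) at the end of the rack bar that the handwheel drives; it moves the stop by bearing on the back of the plate (wheel turned clockwise) or on the fork's rear lugs (anticlockwise), with 4 mm of play between. Along the cutter's y the stop face is 15 mm ahead of it with the play taken up clockwise, 19 mm with it taken up anticlockwise
- kerb: the steel back kerb of the bed, 200 mm long, only 6 mm high above the bed (fingers holding the bar must stay above it); its origin is at mid-length on the foot of its working face, which looks along the cutter's -x (at x = 30 mm, y = 70 mm of the cutter); axes as the cutter's
Mind the look-alikes: they are no part of the job. Leave any black, green or orange look-alike of the part that bears bar_center alone.

How it is judged (in metres and radians):
On the way, in this order (a step that is already met when the one before it is completed fails the run):
1. the pointer has been wound anticlockwise past the red mark by more than the play (over 0.35 rad) (y of pointer in the frame of red_mark below -0.0206 m), for 0.05 s.
2. the pointer is back on the red mark within 5 mm, with the dog bearing on the back of the stop plate (within 1 mm) (horizontal distance between pointer and red_mark below 0.005 m and y of stop_face in the frame of dog below 0.016 m), for 0.3 s.
3. the bar is pressed against the stop (over 5 N) and against the kerb (over 3 N) at once (contact force between bar and stop above 5 N and contact force between bar and kerb above 3 N), for 0.2 s.
At the end, for the whole second after the job is handed in: Pointer over the red mark within 5 mm, the play taken up clockwise (dog within 1 mm of bearing on the stop plate), the bar lying at rest on the bed along the kerb (within 0.06 rad) and touching both kerb and stop (gaps under 2 mm) (all of step 2 and y of bar_center in the frame of stop_face between 0.057 and 0.062 m and x of bar_center in the frame of kerb between -0.02 and -0.015 m and z of bar_center in the frame of kerb below 0.024 m and angle between the y axis of bar_center and the y axis of cutter, either way round below 0.06 rad and linear speed of bar below 0.01 m/s).
It fails at once if the bar is pushed against the stop or the kerb with more than 25 N (contact force between bar and stop above 25 N or contact force between bar and kerb above 25 N).
It fails at once if the stop is pushed by the hand itself (more than 3 N) (contact force between any of the fingers, the arm and stop above 3 N).
It fails at once if another thing on the table or board is moved by more than 20 mm (distance of any of offcut_a, offcut_b, jar_a, scraper from where it was at the start of the episode above 0.02 m).
It fails at once if the setting ring is turned (its red mark moves over 3 mm) (distance of red_mark from where it was at the start of the episode above 0.003 m).
It also fails if it takes over 72 s, if anything falls off the work surface, if the arm or the gripper's body presses on something with over 40 N, if the wrist force passes 120 N, or if a joint passes its speed limit or range.

## Working session

There is one attempt and no reset: what is moved stays moved. The work goes in short steps, Python scripts to look and compute and a tool call to move; the robot and the scene stay as the last step left them, time stands still between calls to the robot, and variables do not carry over. Pictures are saved under pics/ and viewed, at most 10 in all, crops included, and the job is handed in when it is done.

Besides the shell and the picture viewer there is one more tool, called as name(argument=value, ...), one argument or row to a line, values as JSON. carry_out: Moves the arm, as the interface text tells. Its arguments: {"type":"object","properties":{"plan":{"type":"array","items":{"type":"array","items":{"type":"number","minimum":-1,"maximum":1}}},"claw":{"type":"number"}},"required":["plan"]}

```bash
mkdir -p pics; ls
python3 - <<'E'
from plant import readout,capture,get_calibration
import cv2,numpy as np
for n in("top","side"):
    im=capture(n); np.save(f"pics/{n}0.npy",im); cv2.imwrite(f"pics/{n}0.png",im[:,:,::-1])
    print(n,get_calibration(n))
s=readout.read_state();print(s)
E
```

```text
pics
top {'vertical_fov': 57.22730133472517, 'cx': 321.2202645102272, 'cy': 191.37851778379908, 'R': array([[ 0.01178847, -0.99991587,  0.00541104],
       [-0.97800638, -0.01265679, -0.20819059],
       [ 0.20824156, -0.00283778, -0.97807331]]), 't': array([-0.02709961,  0.48875093,  1.18915103])}
side {'vertical_fov': 55.912364369202294, 'cx': 318.75917719118706, 'cy': 199.79096660807917, 'R': array([[-0.99972871, -0.01375815, -0.01879433],
       [ 0.00365747,  0.70416489, -0.71002707],
       [ 0.02300297, -0.70990318, -0.70392353]]), 't': array([0.48040489, 0.0890589 , 1.09301016])}
{'t': 0.1, 'joint_positions': array([ 7.08970262e+01,  2.81588236e+01,  8.93457229e+01,  1.49949132e-03,
        6.25497009e+01, -6.05271053e+00]), 'dq': array([ 0.06729605, -0.10989078, -0.16782002, -0.0693353 ,  0.03073173,
       -0.00739977]), 'joint_torque': array([ 2.03314979e-03, -6.13620758e+01, -2.58599067e+01,  6.93718367e-02,
        4.70640091e-02, -1.01940409e-04]), 'tcp_pos': array([0.14105582, 0.60866051, 0.21414594]), 'tcp_rot': array([-1.79946195e+02, -7.04262616e-03,  1.66949042e+02]), 'ft_force': array([ 0.35048858,  0.59244739, -0.1704457 ]), 'moment': array([-0.00703223,  0.02077914, -0.00662008]), 'gripper_force': 0.0, 'width': 0.9980591077947326}
```

View pics/top0.png

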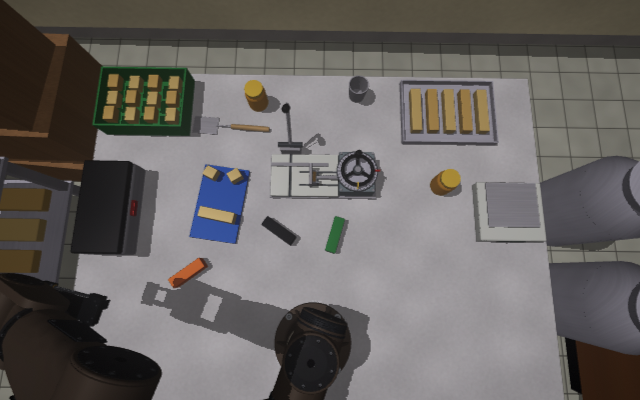

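View pics/side0.png

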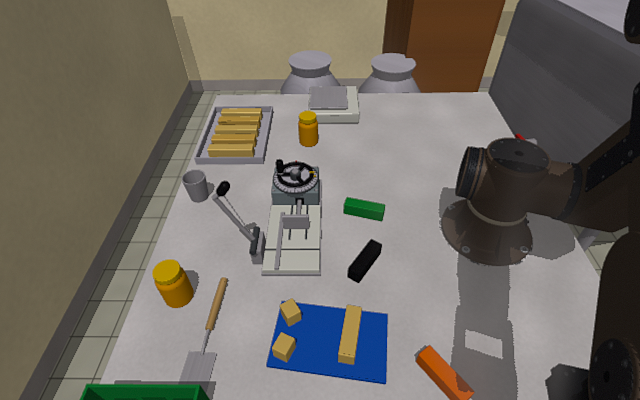

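Candidates for the bar in the top view:
- (216,215): pale yellow, on the blue board
- (279,231): black block
- (335,234): green block
- (187,271): orange block
- (416–482,110): bars in the tray
- (212,173) and (236,176): offcuts

By the description, the bar is the one at (216,215) in the top view and (350,334) in the side view. The handwheel is at (358,172) top and (296,177) side. I'll check both in one close crop.

Run:
```python
import cv2,numpy as np
t=np.load("pics/top0.npy")[:,:,::-1];s=np.load("pics/side0.npy")[:,:,::-1]
f=lambda im,x,y,w,h,k:cv2.resize(im[y:y+h,x:x+w],None,fx=k,fy=k,interpolation=cv2.INTER_CUBIC)
a=np.hstack([f(t,325,140,66,50,6),f(s,260,150,66,50,6)])
b=np.hstack([f(t,185,140,132,110,3),f(s,255,190,132,110,3)])
cv2.imwrite("pics/c0.png",np.vstack([a,b]))
```

```text
(no output)
```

View pics/c0.png

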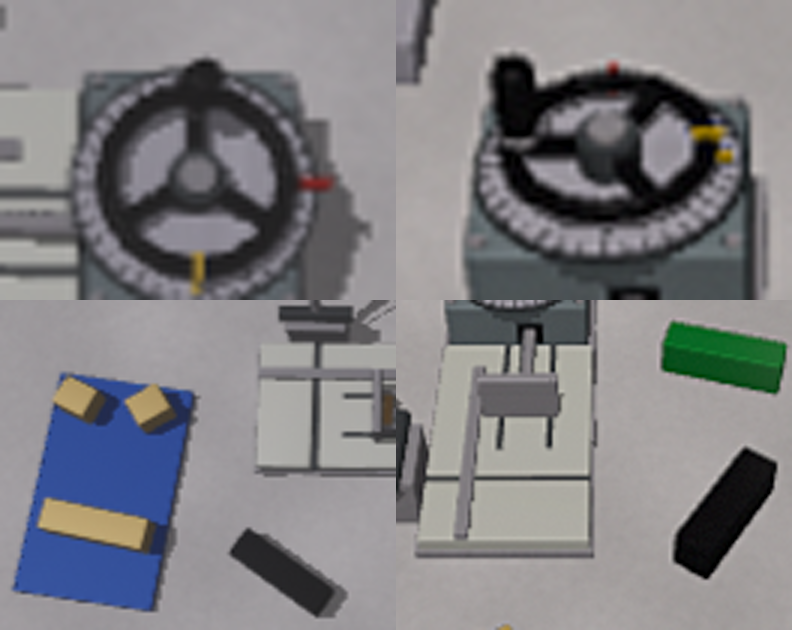

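The crop confirms the choices:
- **Bar:** top (216,215), a pale yellow bar on the blue board.
- **Crank grip:** top ≈(359,152), side ≈(279,166).
- **Pointer:** yellow, top ≈(358,185), side ≈(312,172).
- **Red mark:** top ≈(377,170), side ≈(296,162).
- **Stop plate:** side ≈(297,222).
- **Kerb:** to the left of the stop plate in the side view.

```bash
cat > h.py <<'E'
import numpy as np,cv2
from plant import readout,capture,get_calibration
C={n:get_calibration(n) for n in("top","side")}
def ray(n,p):
    c=C[n];f=200/np.tan(np.radians(c["vertical_fov"]/2))
    d=c["R"].T@np.array([(p[0]-c["cx"])/f,(p[1]-c["cy"])/f,1]);return -c["R"].T@c["t"],d/np.linalg.norm(d)
def plane(n,p,z):
    o,d=ray(n,p);return o+d*(z-o[2])/d[2]
def tri(pt,ps):
    A=np.zeros((3,3));b=np.zeros(3)
    R=[ray("top",pt),ray("side",ps)]
    for o,d in R:
        M=np.eye(3)-np.outer(d,d);A+=M;b+=M@o
    X=np.linalg.solve(A,b);return X,max(np.linalg.norm((np.eye(3)-np.outer(d,d))@(X-o)) for o,d in R)
def proj(n,X):
    c=C[n];f=200/np.tan(np.radians(c["vertical_fov"]/2));q=c["R"]@X+c["t"];return q[:2]/q[2]*f+[c["cx"],c["cy"]]
def blobs(im,lo,hi,roi,amin=4):
    x,y,w,h=roi;m=cv2.inRange(cv2.cvtColor(im[y:y+h,x:x+w],cv2.COLOR_RGB2HSV),lo,hi)
    n,_,st,ce=cv2.connectedComponentsWithStats(m)
    return [(ce[i]+[x,y],st[i]) for i in range(1,n) if st[i,4]>=amin],m
E
python3 - <<'E'
from h import *
np.set_printoptions(precision=4,suppress=True)
t=np.load("pics/top0.npy");s=np.load("pics/side0.npy")
for nm,lo,hi in(("red",(0,150,70),(5,255,255)),("yel",(18,170,100),(35,255,255))):
    for n,im,roi in(("top",t,(330,140,60,55)),("side",s,(265,150,60,45))):
        for ce,st in blobs(im,lo,hi,roi,2)[0]: print(nm,n,ce.round(2),st)
for nm,a,b in(("hub",(357.7,168.7),(295.3,171.7)),("bedFar",(271,155),(262,271)),("bedNear",(270.7,195.9),(320.3,271)),("cranktop",(359.3,151),(279.3,161))):
    print(nm,*tri(a,b))
# bar
for n,im,roi in(("top",t,(190,195,60,40)),("side",s,(330,300,40,70))):
    b,m=blobs(im,(12,60,90),(28,200,255),roi,30)
    for ce,st in b: print("bar",n,ce.round(1),st)
    c=max(cv2.findContours(m,0,2)[0],key=cv2.contourArea);r=cv2.minAreaRect(c)
    print((cv2.boxPoints(r)+np.array(roi[:2])).round(1).tolist())
E
```

```text
red top [377. 170.] [45 30  5  1  5]
yel side [311.22 171.44] [44 21  5  2  9]
yel side [314.5 175.5] [49 25  2  2  4]
hub [ 0.5522 -0.1389  0.1096] 0.001708735490042254
bedFar [0.6246 0.1577 0.0244] 0.0007093753187259122
bedNear [0.4757 0.1538 0.0201] 0.0017618713076405568
cranktop [ 0.5978 -0.14    0.1505] 0.003056864962045491
bar top [215.6 214.2] [  8  11  36  17 364]
[[197.2, 215.7], [199.4, 205.5], [233.9, 212.8], [231.7, 222.9]]
bar side [349.4 334.4] [  8   5  24  59 951]
[[336.5, 361.2], [346.0, 304.0], [362.7, 306.8], [353.2, 364.0]]
```

Run:
```python
from h import *
np.set_printoptions(precision=4,suppress=True)
print("red",*tri((377,170),(296,162)))
print("pointer",*tri((358,185.5),(313,172)))
print("bedNearEdge side",plane("side",(319.7,205.7),.03),plane("side",(320.5,271),.03))
print("bed infeed",plane("top",(271,155),.03),plane("top",(270.7,195.9),.03),plane("side",(262,271),.03),plane("side",(320.4,271),.03))
print("stop top edge",plane("side",(282.7,215.3),.085),plane("side",(309.7,215.3),.085))
print("stop top view",plane("top",(311.5,165),.085),plane("top",(311.5,186.5),.085))
# kerb top in side crop: (478,368)->(461,537)
k=lambda x,y:((x-396)/3+255,(y-300)/3+190)
print("kerb near edge",plane("side",k(486,368),.036),plane("side",k(467,537),.036))
for p in [(197.2,215.7),(199.4,205.5),(233.9,212.8),(231.7,222.9)]: print("bar",plane("top",p,.054))
for p in [(336.5,361.2),(346,304),(362.7,306.8),(353.2,364)]: print("barS",plane("side",p,.054))
```

```text
red [ 0.5541 -0.2047  0.0931] 0.0008793980092427728
pointer [ 0.498  -0.1399  0.1066] 0.000323761402937317
bedNearEdge side [ 0.4781 -0.0734  0.03  ] [0.4733 0.1612 0.03  ]
bed infeed [0.6221 0.157  0.03  ] [0.4755 0.1521 0.03  ] [0.6242 0.1613 0.03  ] [0.4735 0.1612 0.03  ]
stop top edge [0.5777 0.0167 0.085 ] [0.5035 0.017  0.085 ]
stop top view [0.5716 0.0126 0.085 ] [0.498  0.0113 0.085 ]
kerb near edge [ 0.5798 -0.0394  0.036 ] [0.5807 0.1593 0.036 ]
bar [0.4005 0.3902 0.054 ]
bar [0.435  0.3857 0.054 ]
bar [0.4118 0.269  0.054 ]
bar [0.3779 0.2742 0.054 ]
barS [0.4372 0.4006 0.054 ]
barS [0.4127 0.2689 0.054 ]
barS [0.3745 0.2759 0.054 ]
barS [0.403  0.4061 0.054 ]
```

Run:
```python
from h import *
np.set_printoptions(precision=4,suppress=True)
t=np.load("pics/top0.npy")[:,:,::-1];s=np.load("pics/side0.npy")[:,:,::-1]
f=lambda im,x,y,w,h,k:cv2.resize(im[y:y+h,x:x+w],None,fx=k,fy=k,interpolation=cv2.INTER_CUBIC)
cv2.imwrite("pics/c1.png",np.hstack([f(t,265,95,65,95,6),f(s,205,172,65,95,6)]))
print(tri((286.5,107),(222,188)),tri((290,147),(257,243)))
```

```text
(array([0.6994, 0.0855, 0.2528]), np.float64(0.0012504784605991317)) (array([0.6436, 0.0889, 0.0546]), np.float64(0.0004284816306388721))
```

View pics/c1.png

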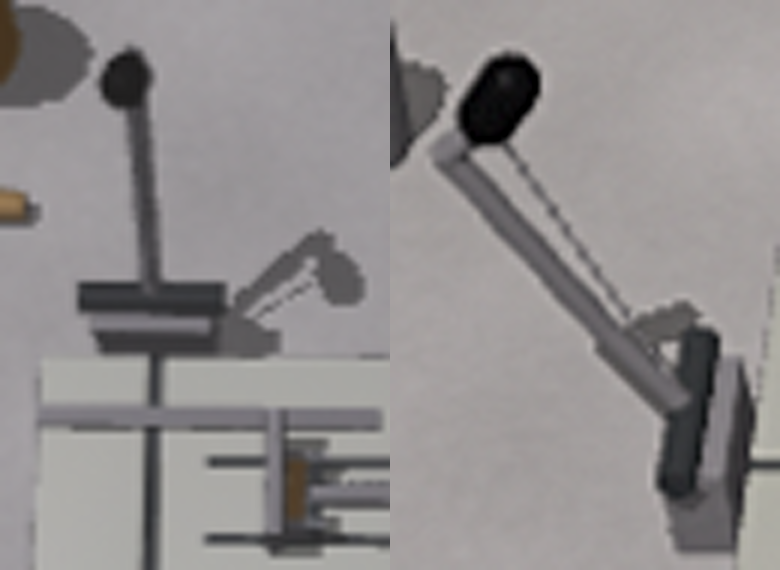

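The crop shows a low bow bearing block. A single thin post leans away to +x, at cutter y≈102. Gripping the bar near its stop end, with the gripper body above z≈0.11, therefore keeps clear of it. Next I move towards the wheel.

carry_out(
  plan=[
    [-0.765,-0.78,0,0.55],
    [-0.765,-0.78,0,0.55],
    [-0.765,-0.78,0,0.55],
    [-0.765,-0.78,0,0.55],
    [-0.765,-0.78,0,0.55],
    [-0.765,-0.78,0,0.55],
    [-0.765,-0.78,0,0.55],
    [-0.765,-0.78,0,0.55],
    [-0.765,-0.78,0,0.55],
    [-0.765,-0.78,0,0.55],
    [-0.765,-0.78,0,0.55],
    [-0.765,-0.78,0,0.55],
  ],
  claw=0.6,
)

```text
t: 1.3
tcp_pos: [0.3689, 0.2353, 0.2145]
tcp_rot: [-180.0, 0.0, 67.6]
ft_force: [0.7, -1.5, -0.1]
width: 0.599
gripper_force: 0.0
```

```bash
cat >> h.py <<'E'
def goto(x,y,z,yaw):
    s=readout.read_state();p=np.array(s["tcp_pos"]);psi=s["tcp_rot"][2]
    c,n=np.cos(np.radians(psi)),np.sin(np.radians(psi));d=np.array([x,y,z])-p
    sp=(psi-yaw+180)%360-180
    print("pos",p.round(4),"yaw",round(psi,2),"F",np.round(s["ft_force"],1),"w",round(s["width"],3),"t",s["t"],"-> row",[round(v,4) for v in((d[0]*c+d[1]*n)/.4,(d[0]*n-d[1]*c)/.4,-d[2]/.4,sp/180)])
E
python3 - <<'E'
from h import *
np.set_printoptions(precision=4,suppress=True)
goto(.596,-.139,.2,0)
print(tri((301.5,144.5),(257,228)))
# crank grip refine: top-view blob dark
t=np.load("pics/top0.npy")
print(plane("top",(359.3,151.5),.15),plane("side",(279.3,160.5),.15))
E
```

```text
pos [0.3689 0.2353 0.2145] yaw 67.56 F [ 0.7 -1.5 -0.1] w 0.599 t 1.3 -> row [np.float64(-0.6483), np.float64(0.882), np.float64(0.0362), np.float64(0.3753)]
(array([0.6475, 0.0486, 0.0693]), np.float64(0.0010252641815562313))
[ 0.5995 -0.1405  0.15  ] [ 0.595  -0.1414  0.15  ]
```

carry_out(
  plan=[
    [-0.65,0.885,0.03,0.376],
    [-0.65,0.885,0.03,0.376],
    [-0.65,0.885,0.03,0.376],
    [-0.65,0.885,0.03,0.376],
    [-0.65,0.885,0.03,0.376],
    [-0.65,0.885,0.03,0.376],
    [-0.65,0.885,0.03,0.376],
    [-0.65,0.885,0.03,0.376],
    [-0.65,0.885,0.03,0.376],
    [-0.65,0.885,0.03,0.376],
    [-0.65,0.885,0.03,0.376],
  ],
)

```text
t: 2.4
tcp_pos: [0.5989, -0.1386, 0.2017]
tcp_rot: [-180.0, 0.1, 0.2]
ft_force: [0.1, -0.6, -0.8]
width: 0.599
gripper_force: 0.0
```

Run:
```python
from h import *
goto(.597,-.141,.123,0)
im=capture("side");cv2.imwrite("pics/s1.png",cv2.resize(im[100:200,240:360,::-1],None,fx=6,fy=6,interpolation=cv2.INTER_CUBIC))
```

```text
pos [ 0.5989 -0.1386  0.2017] yaw 0.2 F [ 0.1 -0.6 -0.8] w 0.599 t 2.4 -> row [np.float64(-0.0048), np.float64(0.0061), np.float64(0.1968), np.float64(0.0011)]
```

View pics/s1.png

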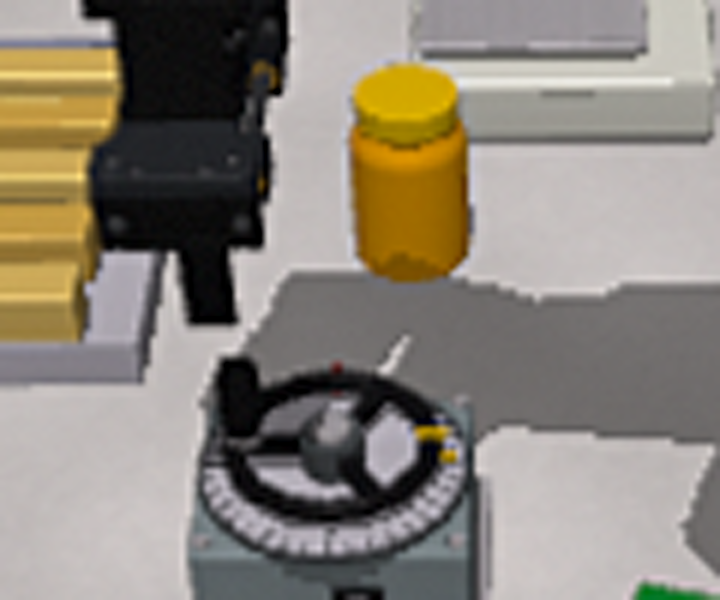

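The finger end shows at crop (212,320), about (275,153) full frame. The crank grip's top is at (238,362), about (280,160). I'll check their relative offset by projection.

Run:
```python
from h import *
for X in [(.5989,-.1386+.028,.2017),(.5989,-.1386+.04,.2017),(.597,-.141,.154),(.597,-.141,.111)]: print(X,proj("side",np.array(X)).round(1),proj("top",np.array(X)).round(1))
```

```text
(0.5989, -0.1106, 0.2017) [275.2 152.9] [351.3 146.2]
(0.5989, -0.0986, 0.2017) [274.8 155.6] [347.4 146.2]
(0.597, -0.141, 0.154) [278.5 159.5] [359.6 151.9]
(0.597, -0.141, 0.111) [279.8 170.8] [358.2 156. ]
```

carry_out(
  plan=[
    [-0.007,0.006,0.06,0.001],
    [-0.007,0.006,0.12,0.001],
    [-0.007,0.006,0.17,0.001],
    [-0.007,0.006,0.195,0.001],
    [-0.007,0.006,0.195,0.001],
    [-0.007,0.006,0.195,0.001],
  ],
)

```text
t: 3.05
tcp_pos: [0.5967, -0.14, 0.1254]
tcp_rot: [180.0, -0.0, 0.1]
ft_force: [-0.4, -0.1, -0.1]
width: 0.597
gripper_force: 0.0
```

carry_out(
  plan=[
    [0,0,0,0],
    [0,0,0,0],
    [0,0,0,0],
    [0,0,0,0],
    [0,0,0,0],
    [0,0,0,0],
    [0,0,0,0],
  ],
  claw=0.15,
)

```text
t: 3.75
tcp_pos: [0.5965, -0.1404, 0.1248]
tcp_rot: [-180.0, -0.0, 0.1]
ft_force: [-0.3, 1.7, 3.1]
width: 0.233
gripper_force: 30.0
```

carry_out(
  plan=[
    [-0.0009,-0.0144,0,-0.0417],
    [-0.0037,-0.0285,0,-0.0833],
    [-0.0084,-0.0421,0,-0.125],
    [-0.0147,-0.055,0,-0.1667],
    [-0.0227,-0.067,0,-0.2083],
    [-0.0322,-0.0778,0,-0.25],
    [-0.043,-0.0873,0,-0.2917],
    [-0.055,-0.0953,0,-0.3333],
  ],
)

```text
t: 4.55
tcp_pos: [0.577, -0.103, 0.1249]
tcp_rot: [179.6, -0.1, 60.4]
ft_force: [13.2, -0.7, -5.9]
width: 0.232
gripper_force: 30.0
```

Run:
```python
from h import *
goto(.552,-.095,.125,90)
im=capture("side")
for nm,lo,hi in(("red",(0,150,60),(5,255,255)),("yel",(20,150,90),(35,255,255))):
    for ce,st in blobs(im,lo,hi,(265,150,60,50),2)[0]: print(nm,ce.round(2),st)
```

```text
pos [ 0.577  -0.103   0.1249] yaw 60.37 F [13.2 -0.7 -5.9] w 0.232 t 4.55 -> row [np.float64(-0.0135), np.float64(-0.0642), np.float64(-0.0003), np.float64(-0.1646)]
yel [273.5 152. ] [8 2 2 1 2]
yel [288.5 157. ] [23  7  2  1  2]
```

carry_out(
  plan=[
    [-0.0009,-0.0144,0,-0.0417],
    [-0.0037,-0.0285,0,-0.0833],
    [-0.0084,-0.0421,0,-0.125],
    [-0.0147,-0.055,0,-0.1667],
    [-0.0227,-0.067,0,-0.2083],
    [-0.0322,-0.0778,0,-0.25],
    [-0.043,-0.0873,0,-0.2917],
    [-0.055,-0.0953,0,-0.3333],
    [-0.0679,-0.1016,0,-0.375],
    [-0.0679,-0.1016,0,-0.375],
    [-0.0679,-0.1016,0,-0.375],
  ],
)

```text
t: 5.7
tcp_pos: [0.5252, -0.1045, 0.1247]
tcp_rot: [180.0, -0.1, 127.6]
ft_force: [-0.3, 9.2, 5.0]
width: 0.231
gripper_force: 30.0
```

Run:
```python
from h import *
goto(.552,-.095,.125,90)
a=capture("side");b=capture("top")
f=lambda im,x,y,w,h,k:cv2.resize(im[y:y+h,x:x+w,::-1],None,fx=k,fy=k,interpolation=cv2.INTER_CUBIC)
cv2.imwrite("pics/w1.png",np.hstack([f(b,325,135,66,66,6),f(a,260,140,66,66,6)]))
```

```text
pos [ 0.5252 -0.1045  0.1247] yaw 127.58 F [-0.3  9.2  5. ] w 0.231 t 5.7 -> row [np.float64(-0.0221), np.float64(0.0676), np.float64(-0.0007), np.float64(0.2088)]
```

View pics/w1.png

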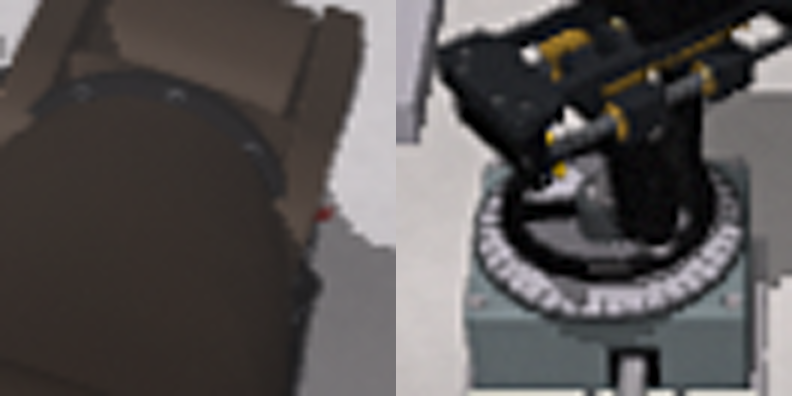

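The pointer shows at side ≈(286,163), well past the red mark at (296,162). That agrees with a wheel turn of about 129° against the 92° needed. Now I come back clockwise, stopping slightly short.

carry_out(
  plan=[
    [-0.0006,0.0115,0,0.0333],
    [-0.0024,0.0229,0,0.0667],
    [-0.0054,0.034,0,0.1],
    [-0.0095,0.0447,0,0.1333],
    [-0.0147,0.055,0,0.1667],
    [-0.0188,0.0615,0,0.1889],
    [-0.0188,0.0615,0,0.1889],
    [-0.0188,0.0615,0,0.1889],
  ],
)

```text
t: 6.6
tcp_pos: [0.5482, -0.0955, 0.1247]
tcp_rot: [-179.8, -0.1, 93.6]
ft_force: [-7.6, 7.0, 9.6]
width: 0.236
gripper_force: 30.0
```

Run:
```python
from h import *
goto(.5514,-.095,.125,90)
s=readout.read_state();p=s["tcp_pos"];print("crank angle",np.degrees(np.arctan2(p[1]+.139,p[0]-.5525)),np.hypot(p[1]+.139,p[0]-.5525))
a=capture("side");np.save("pics/a.npy",a)
b=capture("top")
f=lambda im,x,y,w,h,k:cv2.resize(im[y:y+h,x:x+w,::-1],None,fx=k,fy=k,interpolation=cv2.INTER_CUBIC)
cv2.imwrite("pics/w2.png",np.hstack([f(b,325,135,66,66,6),f(a,260,140,66,66,6)]))
```

```text
pos [ 0.5482 -0.0955  0.1247] yaw 93.57 F [-7.6  7.   9.6] w 0.236 t 6.6 -> row [np.float64(0.0007), np.float64(0.008), np.float64(-0.0008), np.float64(0.0199)]
crank angle 95.58765042476769 0.04371632040387828
```

View pics/w2.png

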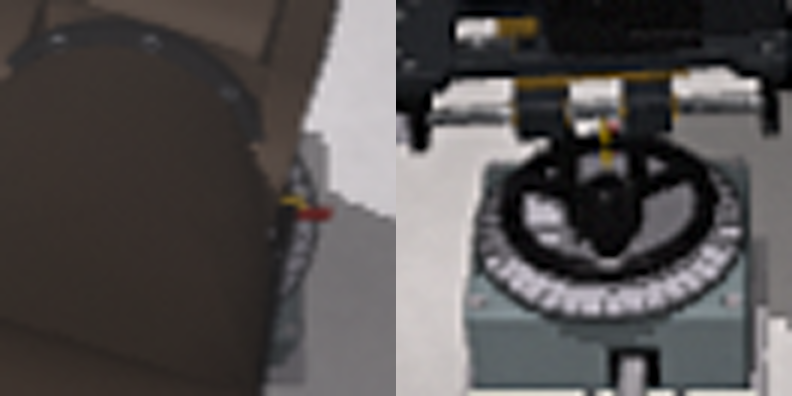

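The pointer is about 1.3 px (4 mm) short of the red mark: yellow at side (295,163), red at (296.3,161). The crank angle agrees, at 95.6° against 91.4°. I advance 4° more clockwise.

carry_out(
  plan=[
    [0,0.004,0,0.01],
    [0,0.0078,0,0.02],
    [0,0.0078,0,0.02],
    [0,0.0078,0,0.02],
    [0,0.0078,0,0.02],
    [0,0.0078,0,0.02],
  ],
)

```text
t: 7.3
tcp_pos: [0.551, -0.0953, 0.1247]
tcp_rot: [-179.8, -0.1, 90.0]
ft_force: [-9.5, 6.1, 9.4]
width: 0.233
gripper_force: 30.0
```

Run:
```python
from h import *
s=readout.read_state();p=s["tcp_pos"];print(p,s["ft_force"],"crank angle",np.degrees(np.arctan2(p[1]+.139,p[0]-.5525)))
```

```text
[ 0.55095916 -0.09530891  0.12465552] [-9.46567303  6.10010911  9.41463604] crank angle 92.01979154428292
```

carry_out(
  plan=[
    [0,0,0,0.0],
    [0,0,0,0.0],
    [0,0,0,0],
    [0,0,-0.05,0],
    [0,0,-0.12,0],
    [0,0,-0.2,0],
    [0,0,-0.25,0],
    [0,0,-0.25,0],
  ],
  claw=0.65,
)

```text
t: 8.1
tcp_pos: [0.554, -0.0968, 0.2272]
tcp_rot: [179.7, 0.1, 90.0]
ft_force: [0.4, -0.9, -0.1]
width: 0.654
gripper_force: 0.0
```

Run:
```python
from h import *
goto(.401,.3045,.2,79)
goto(.401,.3045,.043,79)
```

```text
pos [ 0.554  -0.0968  0.2272] yaw 89.97 F [ 0.4 -0.9 -0.1] w 0.654 t 8.1 -> row [np.float64(1.0031), np.float64(-0.3828), np.float64(0.0681), np.float64(0.061)]
pos [ 0.554  -0.0968  0.2272] yaw 89.97 F [ 0.4 -0.9 -0.1] w 0.654 t 8.1 -> row [np.float64(1.0031), np.float64(-0.3828), np.float64(0.4606), np.float64(0.061)]
```

carry_out(
  plan=[
    [1.0,-0.383,0.068,0.061],
    [1.0,-0.383,0.068,0.061],
    [1.0,-0.383,0.068,0.061],
    [1.0,-0.383,0.068,0.061],
    [1.0,-0.383,0.068,0.061],
    [1.0,-0.383,0.068,0.061],
    [1.0,-0.383,0.068,0.061],
    [1.0,-0.383,0.068,0.061],
    [1.0,-0.383,0.068,0.061],
    [1.0,-0.383,0.068,0.061],
    [1.0,-0.383,0.068,0.061],
  ],
)

```text
t: 9.2
tcp_pos: [0.3993, 0.3038, 0.1966]
tcp_rot: [-180.0, 0.0, 79.1]
ft_force: [0.6, -0.5, 0.0]
width: 0.652
gripper_force: 0.0
```

Run:
```python
from h import *
np.set_printoptions(precision=4,suppress=True)
goto(.401,.3045,.043,79)
a=capture("side");b=capture("top")
P={}
for nm,lo,hi in(("red",(0,140,60),(6,255,255)),("yel",(20,150,90),(35,255,255))):
    for n,im,roi in(("top",b,(330,140,60,55)),("side",a,(265,150,60,50))):
        for ce,st in blobs(im,lo,hi,roi,2)[0]: print(nm,n,ce.round(2),st)
f=lambda im,x,y,w,h,k:cv2.resize(im[y:y+h,x:x+w,::-1],None,fx=k,fy=k,interpolation=cv2.INTER_CUBIC)
cv2.imwrite("pics/w3.png",np.vstack([np.hstack([f(b,325,140,66,50,6),f(a,260,150,66,50,6)]),np.hstack([f(b,185,140,132,96,3),f(a,260,200,132,96,3)])]))
```

```text
pos [0.3993 0.3038 0.1966] yaw 79.1 F [ 0.6 -0.5  0. ] w 0.652 t 9.2 -> row [np.float64(0.0025), np.float64(0.0037), np.float64(0.3839), np.float64(0.0005)]
red top [377.5 170. ] [46 30  4  1  4]
yel side [295.   161.67] [29 10  3  4  6]
yel side [295.33 165.33] [30 15  2  2  3]
```

View pics/w3.png

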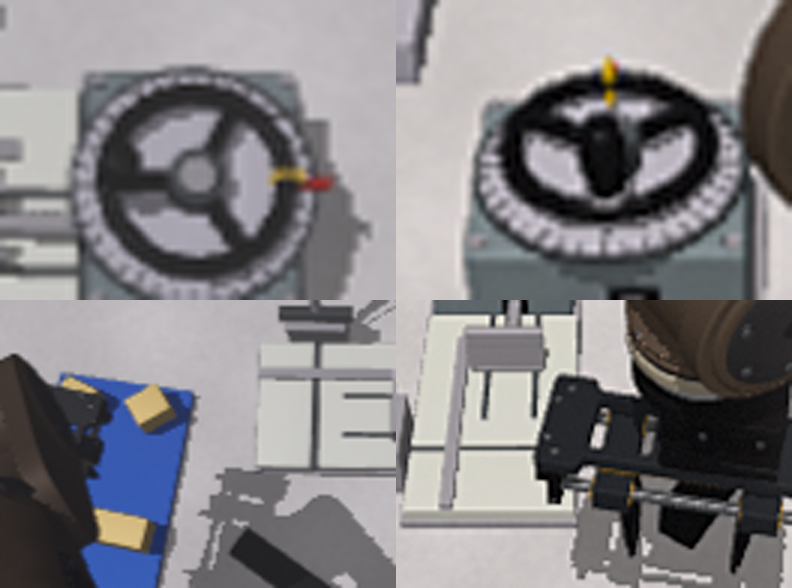

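Top view: yellow at (373,169), red at (378,170.5), consistent once height is allowed for. Side view: yellow at 295.3, red at about 296.4. So the pointer is nearly on the mark. A quick sub-pixel check settles it.

Run:
```python
from h import *
np.set_printoptions(precision=4,suppress=True)
a=capture("side");b=capture("top")
def cen(im,roi,k):
    x,y,w,h=roi;q=im[y:y+h,x:x+w].astype(float);R,G,B=q[...,0],q[...,1],q[...,2]
    W=np.clip((R-np.maximum(G,B)) if k=="r" else np.minimum(R-B,(G-B)*1.3),0,None);W[W<25]=0
    Y,X=np.mgrid[y:y+h,x:x+w];return np.array([(W*X).sum()/W.sum(),(W*Y).sum()/W.sum()]),W.sum()
ax=np.array([.5525,-.139])
for n,im,roi in(("top",b,(366,163,18,14)),("side",a,(288,156,16,14))):
    for k,z in(("r",.093),("y",.100),("y",.108)):
        c,w=cen(im,roi,k);X=plane(n,c,z);d=X[:2]-ax
        print(n,k,c.round(2),round(w),z,X,"bearing",np.degrees(np.arctan2(d[1],d[0])).round(2),"r",np.hypot(*d).round(4))
```

```text
top r [377.18 170.04] 846 0.093 [ 0.5549 -0.2054  0.093 ] bearing -87.96 r 0.0665
top y [372.66 168.76] 838 0.1 [ 0.5571 -0.1895  0.1   ] bearing -84.8 r 0.0507
top y [372.66 168.76] 838 0.108 [ 0.5549 -0.1883  0.108 ] bearing -87.27 r 0.0493
side r [295.36 162.  ] 333 0.093 [ 0.5552 -0.2044  0.093 ] bearing -87.61 r 0.0654
side y [295.   162.82] 1830 0.1 [ 0.5552 -0.1918  0.1   ] bearing -87.1 r 0.0528
side y [295.   162.82] 1830 0.108 [ 0.5541 -0.1819  0.108 ] bearing -87.88 r 0.043
```

carry_out(
  plan=[
    [0.003,0.004,0.12,0],
    [0.003,0.004,0.24,0],
    [0.003,0.004,0.34,0],
    [0.003,0.004,0.4,0],
    [0.003,0.004,0.428,0],
    [0.003,0.004,0.428,0],
    [0.003,0.004,0.428,0],
  ],
)

```text
t: 10.1
tcp_pos: [0.4022, 0.3045, 0.0271]
tcp_rot: [179.9, -0.0, 79.0]
ft_force: [-0.1, -0.0, -0.2]
width: 0.649
gripper_force: 0.0
```

carry_out(
  plan=[
    [0,0,0,0],
    [0,0,0,0],
    [0,0,0,0],
    [0,0,0,0],
    [0,0,0,0],
    [0,0,0,0],
    [0,0,0,0],
    [0,0,0,0],
  ],
  claw=0.2,
)

```text
t: 10.9
tcp_pos: [0.4016, 0.3046, 0.0267]
tcp_rot: [180.0, -0.0, 79.0]
ft_force: [-1.8, -1.1, 6.9]
width: 0.376
gripper_force: 30.0
```

carry_out(
  plan=[
    [0,0,-0.02,0],
    [0,0,-0.06,0],
    [0,0,-0.12,0],
    [0,0,-0.2,0],
    [0,0,-0.3,0],
    [0,0,-0.3,0],
  ],
)

```text
t: 11.5
tcp_pos: [0.403, 0.3055, 0.1507]
tcp_rot: [179.7, -0.3, 79.0]
ft_force: [-0.1, -0.2, -2.6]
width: 0.372
gripper_force: 30.0
```

Run:
```python
from h import *
goto(.54,.045,.144,90)
```

```text
pos [0.403  0.3055 0.1507] yaw 79.01 F [-0.1 -0.2 -2.6] w 0.372 t 11.5 -> row [np.float64(-0.5739), np.float64(0.4602), np.float64(0.0168), np.float64(-0.061)]
```

carry_out(
  plan=[
    [-0.574,0.46,0,-0.064],
    [-0.574,0.46,0,-0.064],
    [-0.574,0.46,0,-0.064],
    [-0.574,0.46,0,-0.064],
    [-0.574,0.46,0,-0.064],
    [-0.574,0.46,0,-0.064],
    [-0.574,0.46,0,-0.064],
    [-0.574,0.46,0,-0.064],
    [-0.574,0.46,0,-0.064],
  ],
)

```text
t: 12.4
tcp_pos: [0.5376, 0.0447, 0.1458]
tcp_rot: [-179.9, -0.0, 90.5]
ft_force: [-0.0, 0.6, -1.2]
width: 0.377
gripper_force: 30.0
```

Run:
```python
from h import *
np.set_printoptions(precision=4,suppress=True)
goto(.545,.05,.06,90.7)
print("stop",plane("side",(284,209.3),.085),plane("side",(309.7,209.3),.085))
a=capture("side");b=capture("top")
f=lambda im,x,y,w,h,k:cv2.resize(im[y:y+h,x:x+w,::-1],None,fx=k,fy=k,interpolation=cv2.INTER_CUBIC)
cv2.imwrite("pics/p1.png",f(a,230,140,110,140,4))
```

```text
pos [0.5376 0.0447 0.1458] yaw 90.54 F [-0.   0.6 -1.2] w 0.377 t 12.4 -> row [np.float64(0.0132), np.float64(0.0186), np.float64(0.2144), np.float64(-0.0009)]
stop [ 0.576  -0.0061  0.085 ] [ 0.5042 -0.0058  0.085 ]
```

View pics/p1.png

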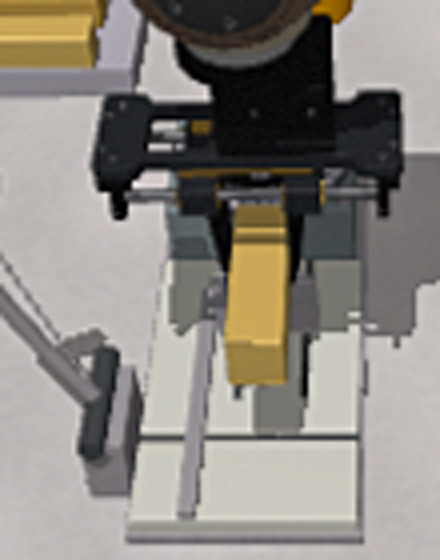

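The bar is held level and aligned with the bed. Its +y end's lower edge is at side ≈(295,236) and its upper edge at ≈(294,226.5). The stop plate is behind it.

Run:
```python
from h import *
np.set_printoptions(precision=4,suppress=True)
print(plane("side",(294,226.5),.173),plane("side",(295,236),.131))
```

```text
[0.5338 0.1346 0.173 ] [0.5344 0.1286 0.131 ]
```

carry_out(
  plan=[
    [0.013,0.018,0.05,0],
    [0.013,0.018,0.12,0],
    [0.013,0.018,0.18,0],
    [0.013,0.018,0.214,0],
    [0.013,0.018,0.23,0],
    [0.013,0.018,0.237,0],
    [0.013,0.018,0.243,0],
    [0.013,0.018,0.243,0],
  ],
)

```text
t: 13.3
tcp_pos: [0.5457, 0.0495, 0.0494]
tcp_rot: [180.0, -0.0, 90.5]
ft_force: [0.1, -0.7, -2.5]
width: 0.375
gripper_force: 30.0
```

carry_out(
  plan=[
    [0,0,0.004,0],
    [0,0,0.0075,0],
    [0,0,0.0075,0],
  ],
)

```text
t: 13.6
tcp_pos: [0.5455, 0.0492, 0.0461]
tcp_rot: [180.0, -0.0, 90.5]
ft_force: [0.7, -0.8, -2.1]
width: 0.374
gripper_force: 30.0
```

carry_out(
  plan=[
    [0,0,0.0025,0],
    [0,0,0.0025,0],
  ],
)

```text
t: 13.8
tcp_pos: [0.5455, 0.0493, 0.045]
tcp_rot: [-180.0, -0.0, 90.5]
ft_force: [-0.3, 0.7, -1.7]
width: 0.376
gripper_force: 30.0
```

carry_out(
  plan=[
    [0,0,0.0025,0],
    [0,0,0.0025,0],
  ],
)

```text
t: 14.0
tcp_pos: [0.5456, 0.0493, 0.0447]
tcp_rot: [180.0, -0.0, 90.5]
ft_force: [-2.2, -0.5, 7.0]
width: 0.374
gripper_force: 30.0
```

carry_out(
  plan=[
    [0,0.01,-0.0013,0],
    [0,0.02,-0.0013,0],
    [0,0.028,-0.0013,0],
    [0,0.033,-0.0013,0],
    [0,0.033,-0.0013,0],
  ],
)

```text
t: 14.5
tcp_pos: [0.5587, 0.0495, 0.0447]
tcp_rot: [-180.0, -0.0, 90.5]
ft_force: [-4.0, -0.0, 5.4]
width: 0.375
gripper_force: 30.0
```

carry_out(
  plan=[
    [0,0.0025,0,0],
    [0,0.0025,0,0],
  ],
)

```text
t: 14.7
tcp_pos: [0.5594, 0.0495, 0.0448]
tcp_rot: [-179.9, -0.0, 90.5]
ft_force: [-4.9, -0.4, 6.4]
width: 0.376
gripper_force: 30.0
```

carry_out(
  plan=[
    [0,0.0025,-0.0005,0],
    [0,0.0025,-0.0005,0],
  ],
)

```text
t: 14.9
tcp_pos: [0.5611, 0.0495, 0.0447]
tcp_rot: [180.0, -0.0, 90.5]
ft_force: [-0.3, -0.1, 1.0]
width: 0.379
gripper_force: 30.0
```

carry_out(
  plan=[
    [0,0.002,0,0],
    [0,0.002,0,0],
  ],
)

```text
t: 15.1
tcp_pos: [0.5615, 0.0495, 0.0447]
tcp_rot: [-180.0, -0.0, 90.5]
ft_force: [-3.6, -0.7, 3.3]
width: 0.376
gripper_force: 30.0
```

carry_out(
  plan=[
    [0,0.0015,0,0],
    [0,0.0015,0,0],
  ],
)

```text
t: 15.3
tcp_pos: [0.5622, 0.0494, 0.0447]
tcp_rot: [180.0, -0.0, 90.5]
ft_force: [-3.8, 0.6, 2.7]
width: 0.377
gripper_force: 30.0
```

carry_out(
  plan=[
    [0,0.002,0,0],
    [0,0.002,0,0],
  ],
)

```text
t: 15.5
tcp_pos: [0.5631, 0.0495, 0.0447]
tcp_rot: [180.0, -0.0, 90.5]
ft_force: [-2.6, -0.2, 3.2]
width: 0.377
gripper_force: 30.0
```

carry_out(
  plan=[
    [0,0.0015,0,0],
    [0,0.0015,0,0],
  ],
)

```text
t: 15.7
tcp_pos: [0.5636, 0.0495, 0.0447]
tcp_rot: [-180.0, -0.0, 90.5]
ft_force: [-3.9, -0.2, 2.5]
width: 0.375
gripper_force: 30.0
```

carry_out(
  plan=[
    [0,0.0015,0,0],
    [0,0.0015,0,0],
  ],
)

```text
t: 15.9
tcp_pos: [0.5636, 0.0495, 0.0447]
tcp_rot: [-179.9, -0.0, 90.5]
ft_force: [-6.5, -0.9, 5.7]
width: 0.376
gripper_force: 30.0
```

carry_out(
  plan=[
    [0,0.0015,0,0],
    [0,0.0015,0,0],
  ],
)

```text
t: 16.1
tcp_pos: [0.5636, 0.0495, 0.0448]
tcp_rot: [-179.9, -0.0, 90.5]
ft_force: [-8.5, -0.8, 7.2]
width: 0.374
gripper_force: 30.0
```

carry_out(
  plan=[
    [0,0.0015,0,0],
    [0,0.0015,0,0],
  ],
)

```text
t: 16.3
tcp_pos: [0.5636, 0.0495, 0.0448]
tcp_rot: [-179.8, -0.0, 90.5]
ft_force: [-10.7, -0.8, 10.3]
width: 0.38
gripper_force: 30.0
```

carry_out(
  plan=[
    [0,-0.0025,-0.001,0],
    [-0.01,-0.0025,-0.001,0],
    [-0.02,-0.0025,-0.001,0],
    [-0.03,-0.0025,-0.001,0],
    [-0.034,-0.0025,-0.001,0],
    [-0.034,-0.0025,-0.001,0],
  ],
)

```text
t: 16.9
tcp_pos: [0.5637, 0.036, 0.0448]
tcp_rot: [-179.9, -0.0, 90.5]
ft_force: [-5.9, 2.8, 0.1]
width: 0.376
gripper_force: 30.0
```

carry_out(
  plan=[
    [-0.003,0,0,0],
    [-0.005,0,0,0],
    [-0.005,0,0,0],
  ],
)

```text
t: 17.2
tcp_pos: [0.5637, 0.0343, 0.0448]
tcp_rot: [-179.9, -0.0, 90.5]
ft_force: [-6.1, 4.0, 0.8]
width: 0.378
gripper_force: 30.0
```

carry_out(
  plan=[
    [-0.0025,0,0,0],
    [-0.0025,0,0,0],
  ],
)

```text
t: 17.4
tcp_pos: [0.5637, 0.0339, 0.0448]
tcp_rot: [-179.9, -0.1, 90.5]
ft_force: [-6.3, 10.1, 0.5]
width: 0.378
gripper_force: 30.0
```

carry_out(
  plan=[
    [-0.001,0.001,0,0],
    [-0.001,0.0015,0,0],
    [-0.001,0.0015,0,0],
  ],
)

```text
t: 17.7
tcp_pos: [0.5637, 0.0339, 0.0448]
tcp_rot: [-179.8, -0.1, 90.5]
ft_force: [-8.8, 12.4, 3.6]
width: 0.373
gripper_force: 30.0
```

carry_out(
  plan=[
    [-0.001,0.0015,0,0],
    [-0.001,0.0015,0,0],
  ],
)

```text
t: 17.9
tcp_pos: [0.5638, 0.0338, 0.0448]
tcp_rot: [-179.8, -0.1, 90.5]
ft_force: [-10.9, 15.0, 4.9]
width: 0.373
gripper_force: 30.0
```

carry_out(
  plan=[
    [-0.001,0.0,-0.0006,0],
    [-0.0018,0.0,-0.0006,0],
    [-0.0018,0.0,-0.0006,0],
    [-0.0018,0.0,-0.0006,0],
  ],
)

```text
t: 18.3
tcp_pos: [0.5638, 0.0338, 0.0448]
tcp_rot: [-179.8, -0.2, 90.4]
ft_force: [-9.1, 21.3, 3.1]
width: 0.374
gripper_force: 30.0
```

carry_out(
  plan=[
    [0,0.0012,0,0],
    [0,0.0012,0,0],
    [0,0.0012,0,0],
    [0,0.0012,0,0],
  ],
)

```text
t: 18.7
tcp_pos: [0.5638, 0.0338, 0.0448]
tcp_rot: [-179.7, -0.2, 90.4]
ft_force: [-11.8, 21.0, 5.7]
width: 0.374
gripper_force: 30.0
```

carry_out(
  plan=[
    [0.002,-0.001,0,0],
    [0.0035,-0.0025,0,0],
    [0.0035,-0.0025,0,0],
  ],
)

```text
t: 19.0
tcp_pos: [0.5638, 0.0339, 0.0448]
tcp_rot: [-179.8, -0.1, 90.5]
ft_force: [-7.2, 10.8, 1.1]
width: 0.377
gripper_force: 30.0
```

carry_out(
  plan=[
    [0.0015,-0.0015,0,0],
    [0.0022,-0.0025,0,0],
    [0.0022,-0.0025,0,0],
  ],
)

```text
t: 19.3
tcp_pos: [0.5637, 0.0339, 0.0448]
tcp_rot: [-179.9, -0.0, 90.5]
ft_force: [-3.1, 4.9, -4.9]
width: 0.375
gripper_force: 30.0
```

carry_out(
  plan=[
    [0,0,0,0],
    [0,0,0,0],
    [0,0,0,0],
    [0,0,0,0],
    [0,0,0,0],
  ],
  claw=0.55,
)

```text
t: 19.8
tcp_pos: [0.5644, 0.0335, 0.0455]
tcp_rot: [180.0, -0.0, 90.5]
ft_force: [-0.7, 0.3, 0.5]
width: 0.549
gripper_force: 0.0
```

carry_out(
  plan=[
    [0,0,-0.03,0],
    [0,0,-0.1,0],
    [0,0,-0.2,0],
    [0,0,-0.3,0],
    [0,-0.1,-0.4,0],
    [0,-0.22,-0.4,0],
    [0,-0.34,-0.4,0],
    [0,-0.34,-0.4,0],
    [0,-0.34,-0.4,0],
  ],
)

```text
t: 20.7
tcp_pos: [0.428, 0.0324, 0.2067]
tcp_rot: [179.9, 0.0, 90.5]
ft_force: [0.4, -1.1, -0.3]
width: 0.547
gripper_force: 0.0
```

Run:
```python
from h import *
a=capture("side");b=capture("top")
f=lambda im,x,y,w,h,k:cv2.resize(im[y:y+h,x:x+w,::-1],None,fx=k,fy=k,interpolation=cv2.INTER_CUBIC)
cv2.imwrite("pics/f1.png",np.hstack([f(b,262,130,130,100,3),f(a,240,145,100,130,4)[:300*2][:520]][1:]+[cv2.copyMakeBorder(f(b,262,135,130,75,3),0,520-225,0,0,0)]))
print(readout.read_state()["tcp_pos"],readout.read_state()["t"])
```

```text
[0.42935898 0.03227924 0.20607011] 20.8
```

View pics/f1.png

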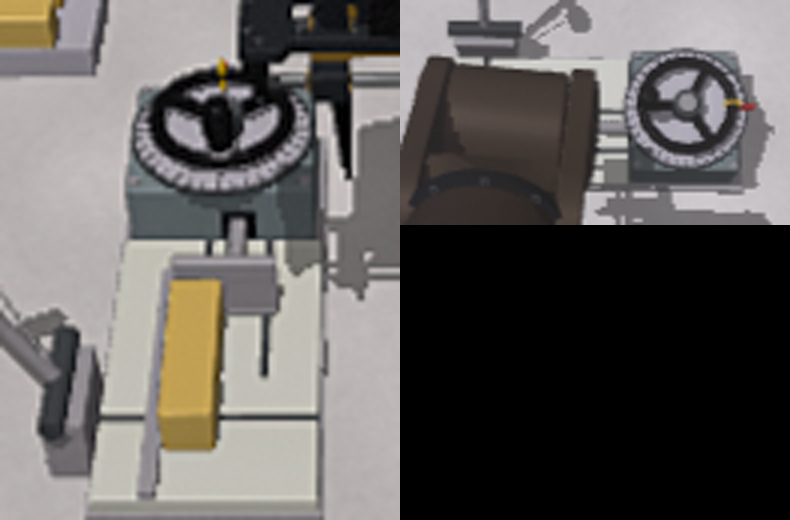

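The final view shows the bar lying along the kerb with its end against the stop plate, from side ≈(290,215) to (287,255). The pointer is still on the red mark, at side (296,162). I'm handing in.

```bash
python3 -c "
from plant import bot
print(bot.job_done())"
```

```text
the job is handed in; nothing more can be done
None
```

I set the stop to the red mark, coming back clockwise to take up the play, then pressed the cheese bar into the kerb and stop, left it lying there, and handed the job in at about 21 s; no verdict was returned.

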